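# Ease the press weight down onto a glued dowel

### The job

Lower the grey weight of the ratchet press so that it ends up resting with its weight on the glued cap of the dowel in the vice. Pull the blue-knobbed trip lever right over towards the robot, wind the crank up a touch so the loaded pawl springs clear, then keep hold of the crank and let it turn back slowly until the weight has landed gently; do not drop it, do not force it down, leave the lever over, let go of everything, and leave the other things on the bench alone.

Things in the scene. Friction and masses are not known exactly. Their poses are not given: they have to be found in the camera images.
- hoist: Green-framed ratchet press bolted to the bench (place and yaw vary), 305 mm tall. Origin: centre of its base on the bench top. Its y axis is the horizontal crank axis and points to the crank's side; -x is the side that faces the robot; z up. The weight hangs on its -y side. Nothing but the crank's own arm is within 45 mm of the middle of the crank grip.
- crank_centre (a point): Centre of the circle that the middle of the crank grip runs on (110 mm out on the crank side, 140 mm above the bench); its axes are those of the press. The circle has radius 85 mm and lies in the press's x-z plane.
- crank_grip (a point): Middle of the orange crank grip: a sleeve 25 mm in diameter and 88 mm long lying along the press's y axis, which spins freely on its pin, so a hand on it need not turn. Only its position matters. It starts up and away from the robot, 1.0 rad from straight up, and passes over the top towards the robot as the weight goes down.
- crank (a joint): Crank angle, rad: 0 at the start, positive as the weight is let down (grip going over the top towards the robot), negative when winding up (limit -0.6). Grip position in the press's axes from crank_centre: x = 85 mm * sin(1.0 - angle), z = 85 mm * cos(1.0 - angle). The weight pulls it towards positive with 4 to 6.5 N at the grip; it runs away if let go with the pawl clear.
- trip (a joint): Trip lever, rad: 0 leaning away from the robot (pawl sprung into the ratchet), 0.9 fully over towards the robot (end stop; pawl sprung out of the ratchet). Stays where it is left; takes about 1.5 N at the knob.
- trip_pivot (a point): Pivot of the trip lever and of the pawl; its axis is the press's y. Axes are those of the press.
- trip_knob (a point): Centre of the blue ball knob, 24 mm in diameter, on the end of the trip lever, 100 mm from the pivot; from trip_pivot, in the press's axes: x = 100 mm * sin(0.45 - trip), z = 100 mm * cos(0.45 - trip). The 9 mm lever rod is below it.
- pawl_nose (a point): Nose of the red pawl on top of the ratchet wheel. In the ratchet it is about 180 mm above the bench; sprung clear it is above 195 mm. With the lever over it still stays caught by the load until the crank is wound up by about 0.1 rad (0.2 is ample); then it springs clear by itself.
- press_weight: Round grey weight, 80 mm in diameter, 1.2 to 1.9 kg, guided on the mast, with a round black sprung foot 50 mm in diameter under it, which gives by up to 8 mm (6 N per mm). Origin: centre of the foot's underside as it is while the foot is not pressed in; fixed to the weight. Geared to the crank: it goes down 28 mm per rad of crank; it starts 205 mm above the bench.
- dowel: Wooden dowel, 19 mm thick, standing fixed in the vice, with a dark mushroom cap 36 mm wide; how far it stands up varies. Origin at its bottom end, top of the cap 100 mm above that. The weight's foot comes down on it.
- dowel_top (a point): Centre of the top face of the cap, 140 to 165 mm above the bench, 40 to 65 mm below the raised foot. The foot meets the cap when press_weight's origin is at this height; the cap bears the whole weight when it is 2 to 3 mm lower, and 8 mm lower the foot is pressed in solid, which is too far.
- vice: Grey steel bench vice with 75 mm jaws, fixed to the bench, 105 mm high; origin at the centre of its base.
- level: Yellow spirit level, 230 x 22 x 45 mm, loose; leave alone. Origin at the centre of its underside.
- socket_tray: Chrome socket tray, 100 x 160 x 31 mm, loose; leave alone. Origin at the centre of its underside.
- padlock: Red padlock, 48 x 42 x 22 mm body, lying flat, loose; leave alone. Origin under the body's centre.
- sprinkler: Green sprinkler fitting with a coupling ring, 46 mm wide, 68 mm tall, standing, loose; leave alone. Origin at the centre of its underside.

How it is judged:
On the way, in this order (a step that is already met when the one before it is completed fails the run):
1. the trip lever is pulled over while the weight is still up (value of joint trip above 0.75 rad and value of joint crank below 0.35 rad), for 0.1 s.
2. the pawl springs clear with the weight still held up (z of pawl_nose in the frame of hoist above 0.19 m and value of joint crank below 0.4 rad), for 0.1 s.
At the end, for the whole second after the job is handed in: the foot of the weight rests on the dowel's cap with more than 5 N and is at rest (under 10 mm/s), the crank is back by more than 1.1 rad, and the trip lever is still over (above 0.75 rad) (contact force between press_weight and dowel above 5 N and value of joint trip above 0.75 rad and linear speed of press_weight below 0.01 m/s and value of joint crank above 1.1 rad); the robot touches nothing.
It fails at once if the crank runs back faster than 4.3 rad/s, which is the weight falling at 120 mm/s (velocity of joint crank above 4.3 rad/s).
It fails at once if the foot is forced onto the dowel with more than 80 N (contact force between press_weight and dowel above 80 N).
It fails at once if the level, socket tray, padlock or sprinkler fitting is moved more than 25 mm (distance of any of level, socket_tray, padlock, sprinkler from where it was at the start of the episode above 0.025 m).
It also fails if it takes over 61 s, if anything falls off the work surface, if the arm or the gripper's body presses on something with over 40 N, if the wrist force passes 120 N, or if a joint passes its speed limit or range.

### The arm

A 6-joint arm with a two-finger parallel gripper is mounted at the origin on the work surface. World frame = base frame: x ahead of the robot, y to its left, z up, the work surface at z = 0. Lengths are in m, angles in rad, forces in N, time in s.
With the tool pointing down it reaches from about 0.2 to 0.875 m from the base axis. Payload 3.4 kg.
Tool frame: the origin (TCP) lies at the very end of the fingers, on their centre line; the grasp point (between the pads) lies 19 mm behind it; z points along the fingers, x is the direction in which the jaws open and shut, and the axes are right-handed (so a half turn about z gives the same grasp; the last joint's range is limited). The gripper opens to 94 mm and grips with 3 to 60 N. Pads are 16 mm wide; open, the fingers measure 119 mm over their backs; the gripper's body (75 mm by 177 mm) begins 78 mm behind the grasp point.
Start: joints at [-1.275, 0.276, 1.505, -0, 1.361, -0.121], TCP at [0.233, -0.526, 0.205] pointing down, gripper open.
Joint ranges: [-2.89, 2.89], [-0.75, 2.08], [0.22, 2.7], [-1.18, 4.32], [0.11, 2.71], [-2.7, 2.7]. Speed limits (rad/s): [2.57, 2.57, 3.14, 3.14, 3.14, 3.14].

### API

Orientations are given as a unit quaternion [x, y, z, w].
In Python, from station import * gives the robot as it stands. The module is installed in compiled form; this text tells all that it offers.
- The arm moves only by the tool play_rows, never from a script. Its argument "targets" is a list of rows, each a list of 3 entries, a list of its own where there are three numbers: the opening, from 0 (shut) to 1 (fully open), then the shift along the tool's x, y, z in m, then the turn, a rotation vector about the tool's x, y, z in rad. In form: [[grip, [dx, dy, dz], [wx, wy, wz]], ...]. A call has exactly 10 rows; each row shifts and turns the pose as measured when the row begins, along the tool's axes as they then stand; what a row does not reach is not made up. A row lasts 1/10 s, in which the tool goes at most 50 mm and 8.59 degrees, less where a joint would pass 70% of its speed; a pose out of reach is approached as far as the arm can. A call is refused whole if a number of a shift passes 0.05 or a number of a turn 0.15, either way. A call with a gripper value outside its range is refused whole. The fingers move at their own pace and stop on an object; "force" is the grip in N (left out, the last holds). Time passes only in rows, so rows that do not move let the fingers close, or fill a call up. It gives the time, the measured TCP pose, the force and the opening at its end, in the units of the state.
- state(): the state, without advancing time (a new reading comes with each control period).
- read_camera(name): name is "scene" or "top" or "wrist"; returns the picture (420x560x3 uint8, red, green, blue); there is no depth.
- get_calibration(name): a dict with "mtx" (3x3 intrinsics, pixels), "k1" (the pictures are not rectified: a ray, as slopes to the right and down, at radius r is drawn at 1 + k1 r^2 times it, then the intrinsics apply), "R" (3x3) and "t" (3): a world point X has camera coordinates R X + t. Camera axes: x right, y down, z forward; pixel columns grow to the right and rows downward; lengths in m; the calibration is good to about 2 mm. A picture is of the moment at which its call begins: read the wrist's pose just before it. get_calibration takes no time and is no camera call; for the wrist camera it gives the pose at the moment of the call.
- sign_off(): hands the job in, once; it reports no verdict.
Trained networks look in the newest picture that a camera, given by its name, has taken for a name from the list of things; names that differ only in an ending like _2 or _b are one class to them, and where a whole thing is asked for, a point or a joint stands for the part that bears it (a point fixed in the world has none). Each returns a list of dicts, best first, with "p" (0 to 1); they miss things now and then, are a little off and sometimes report something else, mostly with a low value. They report only what shows in the picture. A call takes as long as a camera call.
- look_for(thing, camera): "extent" ([centre column, centre row, width, height] in pixels, round what is visible of it).
The state is a dict: "t": time; "joint_pos": joint angles; "qd": joint speeds; "tau": joint torques, N m; "tcp_pos": TCP position; "eef_rot": TCP orientation; "ft_force": force on the tool from outside, world axes, zero at the start; "moment": the same for the moment, N m; "finger_gap": finger opening in m.
Only numpy, scipy, OpenCV 4.12 (cv2) and the standard library are available. Lean on these libraries where they do the work, as an engineer would, in place of code of your own. Each camera call takes 0.05 s, during which the arm holds its last target.

## Working session

There is one attempt and no reset: what is moved stays moved. The work goes in short steps, Python scripts to look and compute and a tool call to move; the robot and the scene stay as the last step left them, time stands still between calls to the robot, and variables do not carry over. Pictures are saved under pics/ and viewed, and the job is handed in when it is done.

Besides the shell and the picture viewer there is one more tool, called after "Request:" as name(argument=value, ...) on one line, values as JSON. play_rows: Moves the arm, as the interface text tells. Its arguments: {"type":"object","properties":{"targets":{"type":"array"},"force":{"type":"number"}},"required":["targets"]}

```bash
mkdir -p pics
cat > h.py <<'E'
from station import *
import numpy as np, cv2
def snap(n,f):
    im=read_camera(n); cv2.imwrite(f'pics/{f}.png',cv2.cvtColor(im,cv2.COLOR_RGB2BGR)); return im
def proj(n,X,c=None):
    c=c or get_calibration(n); R=np.array(c['R']);t=np.array(c['t']).ravel();K=np.array(c['mtx'])
    p=R@np.array(X)+t; a=p[:2]/p[2]; a=a*(1+c['k1']*(a@a)); return np.array([K[0,0]*a[0]+K[0,2],K[1,1]*a[1]+K[1,2]])
def ray(n,uv,c=None):
    c=c or get_calibration(n); R=np.array(c['R']);t=np.array(c['t']).ravel();K=np.array(c['mtx'])
    d=np.array([(uv[0]-K[0,2])/K[0,0],(uv[1]-K[1,2])/K[1,1]]); a=d.copy()
    for _ in range(20): a=d/(1+c['k1']*(a@a))
    v=R.T@np.array([a[0],a[1],1]); return -R.T@t, v/np.linalg.norm(v)
def atz(n,uv,z,c=None):
    o,v=ray(n,uv,c); return o+v*(z-o[2])/v[2]
E
python3 - <<'E'
from h import *
for n in ['scene','top','wrist']:
    snap(n,n+'0')
    c=get_calibration(n); o,v=ray(n,(280,210)); print(n,o.round(3),v.round(3),c['k1'])
    for th in ['crank_grip','trip_knob','pawl_nose','press_weight','dowel','hoist','vice']:
        print(th,[( [round(x) for x in d['extent']],round(d['p'],2)) for d in look_for(th,n)[:2]])
print(state())
E
```

```text
scene [1.156 0.127 1.126] [-0.573 -0.096 -0.814] -0.058663783420505565
crank_grip [([310, 265, 40, 19], 0.75)]
trip_knob [([288, 216, 17, 31], 0.68), ([397, 232, 27, 23], 0.64)]
pawl_nose [([284, 223, 7, 17], 0.4), ([259, 235, 136, 110], 0.25)]
press_weight [([236, 205, 82, 53], 0.72)]
dowel [([225, 247, 54, 61], 0.66), ([217, 229, 10, 13], 0.49)]
hoist [([261, 236, 131, 112], 0.81)]
vice [([223, 248, 54, 60], 0.9)]
top [ 0.257 -0.003  1.621] [ 0.195  0.025 -0.98 ] -0.06677793222111843
crank_grip [([258, 179, 27, 9], 0.66), ([272, 191, 54, 38], 0.47)]
trip_knob [([282, 212, 10, 29], 0.7)]
pawl_nose []
press_weight [([324, 211, 66, 38], 0.85)]
dowel [([296, 209, 111, 70], 0.52)]
hoist [([299, 209, 113, 67], 0.86)]
vice [([332, 222, 40, 53], 0.94), ([325, 213, 61, 38], 0.26)]
wrist [ 0.299 -0.497  0.384] [-0.205 -0.099 -0.974] -0.033476629742377716
crank_grip []
trip_knob []
pawl_nose []
press_weight []
dowel []
hoist []
vice []
{'t': 1.2, 'joint_pos': array([-1.27501010e+00,  2.75895474e-01,  1.50492537e+00, -1.02600207e-05,
        1.36070982e+00, -1.21051553e-01]), 'qd': array([ 0.00170501,  0.0004477 , -0.00025471, -0.00095818,  0.00013484,
       -0.00035017]), 'tau': array([-6.26664641e-04, -4.04483020e+01, -2.37496823e+01,  7.01247621e-02,
        2.52543198e-02, -9.04435524e-06]), 'tcp_pos': array([ 0.23277022, -0.52579716,  0.20548546]), 'eef_rot': array([ 8.38114845e-01, -5.45493818e-01,  2.05212261e-05,  2.37648255e-05]), 'ft_force': array([-0.53907617,  0.70526864, -0.68144033]), 'moment': array([-0.00456374, -0.03468485, -0.01818976]), 'finger_gap': 0.09393306661496838}
```

Run:
```python
import cv2
a=cv2.imread('pics/scene0.png')[140:320,140:420];cv2.imwrite('pics/s0c.png',cv2.resize(a,None,fx=2.8,fy=2.8,interpolation=cv2.INTER_CUBIC))
a=cv2.imread('pics/top0.png')[130:290,200:400];cv2.imwrite('pics/t0c.png',cv2.resize(a,None,fx=3.7,fy=3.7,interpolation=cv2.INTER_CUBIC))
```

```text
(no output)
```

View pics/s0c.png

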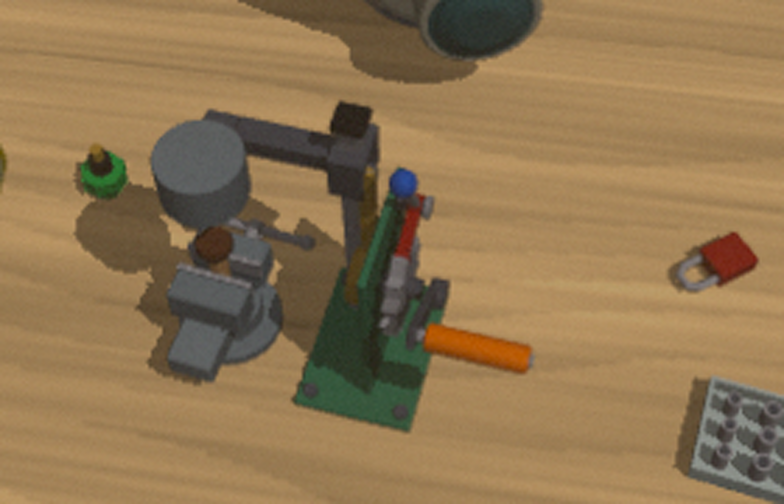

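View pics/t0c.png

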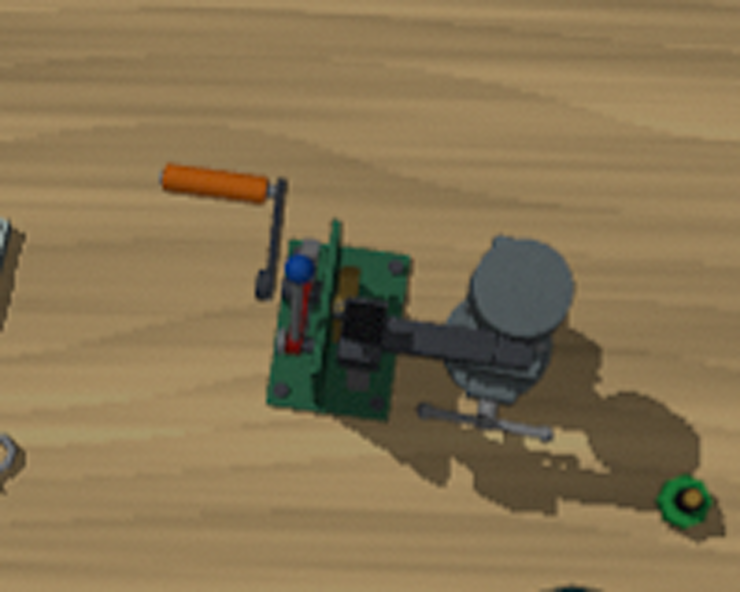

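View pics/top0.png

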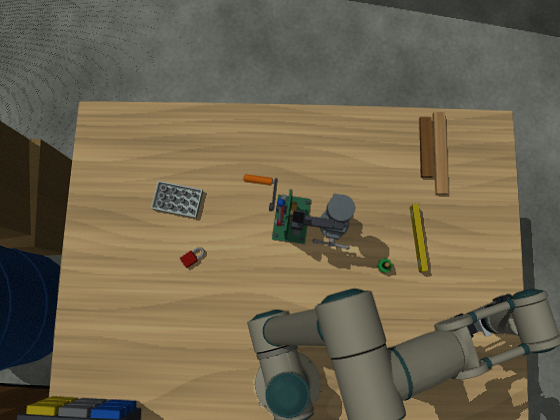

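View pics/scene0.png

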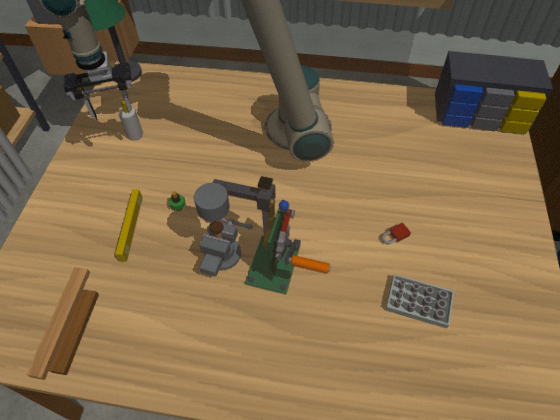

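```bash
cat > m.py <<'E'
from h import *
from scipy.optimize import least_squares
def mask(im,kind):
    h=cv2.cvtColor(im,cv2.COLOR_RGB2HSV).astype(int);H,S,V=h[...,0],h[...,1],h[...,2]
    if kind=='o': m=(H>=5)&(H<=14)&(S>200)&(V>110)
    else: m=(H>105)&(H<130)&(S>150)&(V>60)
    return m
def blob(m,near,r=60):
    n,l,s,c=cv2.connectedComponentsWithStats(m.astype(np.uint8))
    b=[i for i in range(1,n) if s[i,4]>15 and np.hypot(*(c[i]-near))<r]
    i=max(b,key=lambda i:s[i,4]); ys,xs=np.nonzero(l==i); return np.c_[xs,ys].astype(float),c[i]
def tri(obs):
    A=np.zeros((3,3));b=np.zeros(3)
    for n,uv in obs:
        o,v=ray(n,uv);P=np.eye(3)-np.outer(v,v);A+=P;b+=P@o
    X=np.linalg.solve(A,b); return X,[np.round(proj(n,X)-uv,1).tolist() for n,uv in obs]
E
python3 - <<'E'
from m import *
g={};k={}
for n,ga,ka in [('scene',(310,265),(285,206)),('top',(258,180),(281,203))]:
    im=cv2.cvtColor(cv2.imread(f'pics/{n}0.png'),cv2.COLOR_BGR2RGB)
    p,c=blob(mask(im,'o'),ga); d=np.linalg.svd(p-c,full_matrices=False)[2][0]; d*=np.sign(d[0]); s=(p-c)@d
    g[n]=(c,c+d*s.min(),c+d*s.max()); k[n]=blob(mask(im,'b'),ka,20)[1]; print(n,len(p),[x.round(1) for x in g[n]],k[n].round(1))
K,r=tri([(n,k[n]) for n in k]);print('knob',K.round(4),r)
C,r=tri([(n,g[n][0]) for n in g]);print('grip',C.round(4),r)
A,r=tri([('scene',g['scene'][1]),('top',g['top'][2])]);print('inner',A.round(4),r)
B,r=tri([('scene',g['scene'][2]),('top',g['top'][1])]);print('outer',B.round(4),r,np.linalg.norm(A-B))
# model fit: hoist x,y,yaw
def pt(q,l):
    c,s=np.cos(q[2]),np.sin(q[2]); return np.array([q[0]+c*l[0]-s*l[1],q[1]+s*l[0]+c*l[1],l[2]])
gx,gz=.085*np.sin(1),.14+.085*np.cos(1)
def f(q):
    r=[]
    for n in g:
        a,b=(1,2) if n=='scene' else (2,1)
        r+=list(proj(n,pt(q,(gx,.11,gz)))-g[n][0])+list(.5*(proj(n,pt(q,(gx,.066,gz)))-g[n][a]))+list(.5*(proj(n,pt(q,(gx,.154,gz)))-g[n][b]))
    return np.array(r)
s=least_squares(f,[C[0]-.07,C[1]-.11,0]);print(s.x.round(4),s.fun.round(1))
q=s.x
c,sn=np.cos(q[2]),np.sin(q[2]); d=K-[q[0],q[1],0]; l=np.array([c*d[0]+sn*d[1],-sn*d[0]+c*d[1],d[2]]);print('knob in press',l, 'pivot',l-[.1*np.sin(.45),0,.1*np.cos(.45)])
for n in g: print(n,proj(n,pt(q,(0,0,0))),proj(n,pt(q,(0,.11,.14))))
E
```

```text
scene 299 [array([310.2, 263.9]), array([291.7, 259.4]), array([327.9, 268.2])] [283.9 204.6]
top 167 [array([257.8, 178.8]), array([243.9, 176.9]), array([271.2, 180.6])] [280.4 202. ]
knob [0.5458 0.0327 0.2826] [[-0.5, -0.0], [-0.4, 0.0]]
grip [0.638  0.1073 0.1896] [[-0.5, -0.0], [-0.4, 0.0]]
inner [0.6329 0.0644 0.1907] [[-0.1, -0.0], [-0.0, 0.0]]
outer [0.6432 0.1498 0.1898] [[-0.1, -0.0], [-0.1, 0.0]] 0.08606379563575176
[ 0.5527  0.0071 -0.1224] [-0.4  0.5 -0.1  0.3  0.2  0.3 -0.4  0.6  0.1  0.4 -0.2  0.3]
knob in press [-0.00999898  0.02460729  0.28262403] pivot [-0.05349553  0.02460729  0.19257932]
scene [274.39066111 265.63930466] [315.70563092 248.83347099]
top [289.06344989 217.62888241] [254.79699527 204.70145594]
```

Request:
play_rows(targets=[[0.6,[0,0,-0.03],[0,0,-0.1]],[0.6,[0,0,-0.03],[0,0,-0.14]],[0.6,[0,0,-0.03],[0,0,-0.14]],[0.6,[0,0,-0.03],[0,0,-0.14]],[0.6,[0,0,-0.03],[0,0,-0.14]],[0.6,[0,0,-0.02],[0,0,-0.14]],[0.6,[0,0,-0.02],[0,0,-0.14]],[0.6,[0,0,-0.01],[0,0,-0.12]],[0.6,[0,0,0],[0,0,-0.02]],[0.6,[0,0,0],[0,0,0]]], force=30)

```text
t: 2.2
tcp_pos: [0.2326, -0.525, 0.4123]
eef_rot: [1.0, -0.016, -0.0, -0.001]
ft_force: [0.3, -1.3, -0.7]
finger_gap: 0.0562
```

```bash
cat >> h.py <<'E'
from scipy.spatial.transform import Rotation as Ro
Q=np.array([.5527,.0071,-.1224])
def W(l):
    c,s=np.cos(Q[2]),np.sin(Q[2]); return np.array([Q[0]+c*l[0]-s*l[1],Q[1]+s*l[0]+c*l[1],l[2]])
def L(X):
    c,s=np.cos(Q[2]),np.sin(Q[2]); d=np.array(X)-[Q[0],Q[1],0]; return np.array([c*d[0]+s*d[1],-s*d[0]+c*d[1],d[2]])
def st(tgt=None):
    s=state();R=Ro.from_quat(s['eef_rot']);p=np.array(s['tcp_pos'])
    print('t',round(s['t'],2),'tcp',p.round(4),'press',L(p).round(4),'gap',round(s['finger_gap'],4),'F',s['ft_force'].round(1))
    x=R.as_matrix()[:,0];Rt=np.column_stack([[np.cos(Q[2]),np.sin(Q[2]),0],[np.sin(Q[2]),-np.cos(Q[2]),0],[0,0,-1]])
    print('turn',(R.inv()*Ro.from_matrix(Rt)).as_rotvec().round(3))
    if tgt is not None: print('move',(R.inv().apply(W(tgt)-p)).round(4))
    return s
E
python3 -c "
from h import *
st((-.01,.0246,.36))"
```

```text
t 2.2 tcp [ 0.2326 -0.525   0.4123] press [-0.2528 -0.5672  0.4123] gap 0.0562 F [ 0.3 -1.3 -0.7]
turn [-0.002  0.001  0.091]
move [ 0.2955 -0.5673  0.0534]
```

Request:
play_rows(targets=[[0.6,[0.02,-0.03,0],[0,0,0.09]],[0.6,[0.022,-0.042,0],[0,0,0]],[0.6,[0.022,-0.042,0],[0,0,0]],[0.6,[0.022,-0.042,0],[0,0,0]],[0.6,[0.022,-0.042,0],[0,0,0]],[0.6,[0.022,-0.042,0],[0,0,0]],[0.6,[0.022,-0.042,0],[0,0,0]],[0.6,[0.022,-0.042,0],[0,0,0]],[0.6,[0.022,-0.042,0],[0,0,0]],[0.6,[0.022,-0.042,0],[0,0,0]]])

```text
t: 3.2
tcp_pos: [0.506, -0.1387, 0.4007]
eef_rot: [0.997, -0.081, -0.007, -0.007]
ft_force: [0.2, -0.5, 0.4]
finger_gap: 0.0562
```

```bash
python3 -c "
from h import *
st((-.01,.0246,.31))"
```

```text
t 3.2 tcp [ 0.506  -0.1387  0.4007] press [-0.0285 -0.1504  0.4007] gap 0.0562 F [ 0.2 -0.5  0.4]
turn [-0.013  0.015 -0.039]
move [ 0.0131 -0.1744  0.0928]
```

Request:
play_rows(targets=[[0.6,[0.003,-0.035,0],[-0.01,0.01,-0.02]],[0.6,[0.003,-0.035,0],[0,0,0]],[0.6,[0.003,-0.035,0],[0,0,0]],[0.6,[0.002,-0.035,0.01],[0,0,0]],[0.6,[0,-0.02,0.02],[0,0,0]],[0.6,[0,-0.005,0.03],[0,0,0]],[0.6,[0,0,0.02],[0,0,0]],[0.6,[0,0,0.01],[0,0,0]],[0.6,[0,0,0],[0,0,0]],[0.6,[0,0,0],[0,0,0]]])

```text
t: 4.2
tcp_pos: [0.5401, 0.0384, 0.2975]
eef_rot: [0.997, -0.074, -0.01, -0.003]
ft_force: [0.1, 0.3, 0.8]
finger_gap: 0.0565
```

```bash
python3 -c "
from m import *
st((-.01,.0246,.275))
c=get_calibration('wrist');im=snap('wrist','w1')
K=W((-.01,.0246,.2826));print(proj('wrist',K,c))
print(look_for('trip_knob','wrist')[:2])
snap('top','t1')"
```

```text
t 4.2 tcp [0.5401 0.0384 0.2975] press [-0.0164  0.0295  0.2975] gap 0.0565 F [0.1 0.3 0.8]
turn [-0.006  0.021 -0.026]
move [0.0069 0.0049 0.0223]
[286.42489248 256.29512584]
[{'extent': [265.9, 238.9, 79.1, 63.4], 'p': 0.88}]
```

View pics/w1.png

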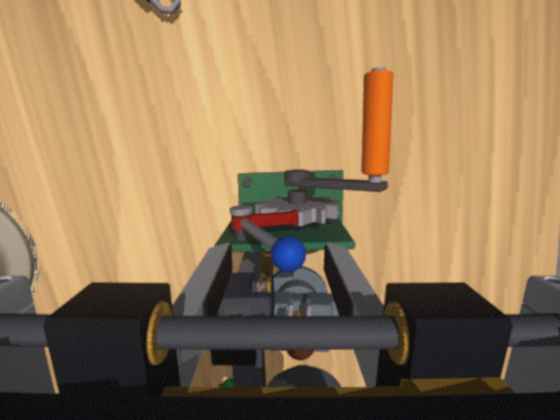

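Request:
play_rows(targets=[[0.6,[0.007,0.005,0],[0,0.02,-0.02]],[0.6,[0,0,0.012],[0,0,0]],[0.6,[0,0,0.012],[0,0,0]],[0.45,[0,0,0],[0,0,0]],[0.35,[0,0,0],[0,0,0]],[0.35,[-0.005,0,0],[0,0,0]],[0.35,[-0.01,0,0],[0,0,0]],[0.35,[-0.01,0,-0.002],[0,0,0]],[0.35,[-0.01,0,-0.002],[0,0,0]],[0.35,[-0.01,0,-0.002],[0,0,0]]], force=15)

```text
t: 5.35
tcp_pos: [0.5039, 0.0366, 0.2815]
eef_rot: [0.998, -0.064, 0.008, -0.002]
ft_force: [0.6, -0.4, -1.5]
finger_gap: 0.033
```

```bash
python3 -c "
from h import *
st((-.097,.0246,.275))"
```

```text
t 5.35 tcp [0.5039 0.0366 0.2815] press [-0.052   0.0233  0.2815] gap 0.033 F [ 0.6 -0.4 -1.5]
turn [-0.006 -0.015 -0.006]
move [-0.0451 -0.001   0.0059]
```

Request:
play_rows(targets=[[0.35,[-0.01,0,0],[0,-0.01,0]],[0.35,[-0.01,0,0.002],[0,0,0]],[0.35,[-0.01,0,0.002],[0,0,0]],[0.35,[-0.01,0,0.002],[0,0,0]],[0.35,[-0.008,0,0.002],[0,0,0]],[0.35,[-0.005,0,0.001],[0,0,0]],[0.35,[-0.005,0,0],[0,0,0]],[0.35,[-0.003,0,0],[0,0,0]],[0.35,[-0.002,0,0],[0,0,0]],[0.35,[0,0,0],[0,0,0]]])

```text
t: 6.35
tcp_pos: [0.4552, 0.0429, 0.2735]
eef_rot: [0.998, -0.065, 0.027, -0.002]
ft_force: [1.5, 0.1, 1.8]
finger_gap: 0.033
```

```bash
python3 -c "
from m import *
st((-.1,.0246,.275))
c=get_calibration('wrist');im=snap('wrist','w2')
K=W((-.097,.0246,.2826));print(proj('wrist',K,c))
snap('scene','s2')"
```

```text
t 6.35 tcp [0.4552 0.0429 0.2735] press [-0.1011  0.0236  0.2735] gap 0.033 F [1.5 0.1 1.8]
turn [-0.006 -0.053 -0.007]
move [ 0.0012 -0.001  -0.0015]
[284.04157557 261.83979975]
```

View pics/w2.png

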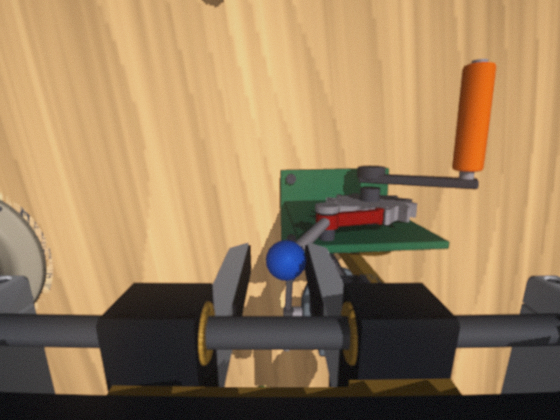

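Request:
play_rows(targets=[[0.35,[-0.004,0,0],[0,-0.05,0]],[0.35,[-0.004,0,0],[0,0,0]],[0.35,[-0.004,0,0],[0,0,0]],[0.35,[0,0,0],[0,0,0]],[0.6,[0.003,0,0],[0,0,0]],[0.7,[0,0,0],[0,0,0]],[0.7,[0,0,-0.02],[0,0,0]],[0.7,[0,0,-0.04],[0,0,0]],[0.7,[0,0,-0.03],[0,0,0]],[0.7,[0,0,0],[0,0,0]]])

```text
t: 7.45
tcp_pos: [0.4477, 0.0434, 0.3624]
eef_rot: [0.998, -0.065, 0.002, -0.003]
ft_force: [0.0, 0.5, -0.5]
finger_gap: 0.0656
```

```bash
python3 -c "
from m import *
st((.0715,.11,.32))
c=get_calibration('wrist');im=snap('wrist','w3')
im=snap('scene','s3');p,k=blob(mask(im,'b'),proj('scene',W((-.097,.0246,.2826))),20);print(k,proj('scene',W((-.097,.0246,.2826))))"
```

```text
t 7.45 tcp [0.4477 0.0434 0.3624] press [-0.1086  0.0232  0.3624] gap 0.0656 F [ 0.   0.5 -0.5]
turn [-0.007 -0.004 -0.007]
move [ 0.1793 -0.0878  0.0437]
[293.625  175.6875] [293.14460287 176.13807056]
```

View pics/w3.png

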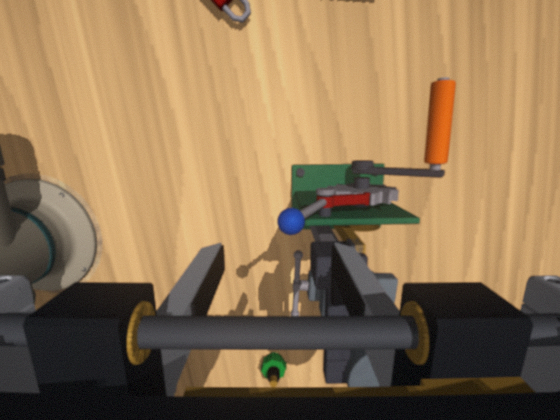

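Request:
play_rows(targets=[[0.7,[0.01,-0.02,0],[0,0,0]],[0.7,[0.03,-0.022,0],[0,0,0]],[0.7,[0.04,-0.022,0],[0,0,0]],[0.7,[0.04,-0.02,0.01],[0,0,0]],[0.7,[0.04,-0.01,0.02],[0,0,0]],[0.7,[0.025,0,0.02],[0,0,0]],[0.7,[0.01,0,0.02],[0,0,0]],[0.7,[0,0,0.01],[0,0,0]],[0.7,[0,0,0],[0,0,0]],[0.7,[0,0,0],[0,0,0]]])

```text
t: 8.55
tcp_pos: [0.6444, 0.1147, 0.2546]
eef_rot: [0.998, -0.065, -0.019, -0.001]
ft_force: [0.2, 0.5, -0.1]
finger_gap: 0.0654
```

```bash
python3 -c "
from m import *
st((.0715,.11,.17))
c=get_calibration('wrist');im=snap('wrist','w4')
for y in (.066,.11,.154): print(proj('wrist',W((.0715,y,.186)),c))
"
```

```text
t 8.55 tcp [0.6444 0.1147 0.2546] press [0.0778 0.118  0.2546] gap 0.0654 F [ 0.2  0.5 -0.1]
turn [ 0.001  0.039 -0.007]
move [-0.003   0.008   0.0848]
[272.71936228 284.0615313 ]
[272.16204761 235.75658179]
[271.56494855 183.11420057]
```

View pics/w4.png

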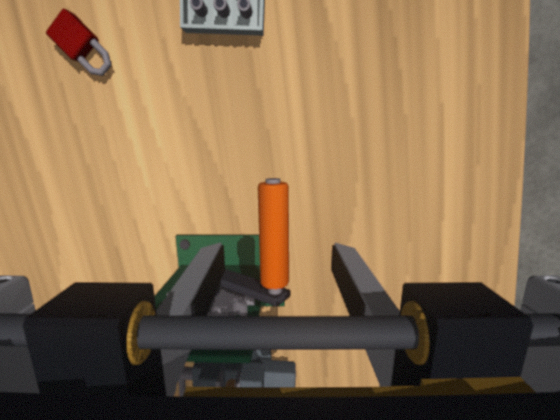

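Request:
play_rows(targets=[[0.7,[-0.004,0.008,0.01],[0,0.04,-0.007]],[0.7,[0,0,0.02],[0,0,0]],[0.7,[0,0,0.02],[0,0,0]],[0.7,[0,0,0.02],[0,0,0]],[0.7,[0,0,0.012],[0,0,0]],[0.7,[0,0,0.004],[0,0,0]],[0.7,[0,0,0],[0,0,0]],[0.45,[0,0,0],[0,0,0]],[0.45,[0,0,0],[0,0,0]],[0.45,[0,0,0],[0,0,0]]], force=40)

```text
t: 9.6
tcp_pos: [0.6414, 0.1079, 0.1826]
eef_rot: [0.998, -0.06, 0.014, -0.001]
ft_force: [-0.2, 0.1, 0.7]
finger_gap: 0.0454
```

```bash
python3 -c "
from m import *
st((.0715,.11,.17))
c=get_calibration('wrist');im=snap('wrist','w5')
"
```

```text
t 9.6 tcp [0.6414 0.1079 0.1826] press [0.0758 0.1108 0.1826] gap 0.0454 F [-0.2  0.1  0.7]
turn [-0.004 -0.027  0.001]
move [-0.0046  0.0009  0.0125]
```

View pics/w5.png

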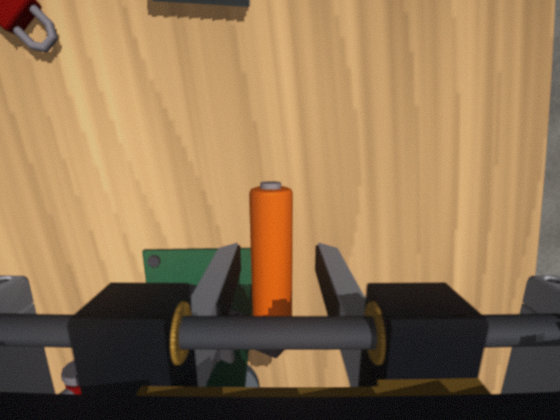

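Request:
play_rows(targets=[[0.45,[-0.003,0,0.007],[0,-0.027,0]],[0.45,[0,0,0.006],[0,0,0]],[0.45,[0,0,0],[0,0,0]],[0.2,[0,0,0],[0,0,0]],[0.2,[0,0,0],[0,0,0]],[0.2,[0,0,0],[0,0,0]],[0.2,[0,0,0],[0,0,0]],[0.2,[0,0,0],[0,0,0]],[0.2,[0,0,0],[0,0,0]],[0.2,[0,0,0],[0,0,0]]], force=40)

```text
t: 10.65
tcp_pos: [0.6376, 0.1084, 0.1682]
eef_rot: [0.998, -0.06, -0.002, -0.002]
ft_force: [-0.5, 0.9, -0.3]
finger_gap: 0.024
```

```bash
python3 -c "
from m import *
s=st((.0715,.11,.17));print(s['moment'])
"
```

```text
t 10.65 tcp [0.6376 0.1084 0.1682] press [0.0719 0.1109 0.1682] gap 0.024 F [-0.5  0.9 -0.3]
turn [-0.004  0.004  0.002]
move [-0.0004  0.0009 -0.0019]
[-0.03524256  0.03085779  0.02878888]
```

Request:
play_rows(targets=[[0.2,[0.002,0,0.004],[0,0,0]],[0.2,[0.002,0,0.004],[0,0,0]],[0.2,[0.002,0,0.004],[0,0,0]],[0.2,[0.002,0,0.004],[0,0,0]],[0.2,[0.0015,0,0.004],[0,0,0]],[0.2,[0,0,0],[0,0,0]],[0.2,[0,0,0],[0,0,0]],[0.2,[0,0,0],[0,0,0]],[0.2,[0,0,0],[0,0,0]],[0.2,[0,0,0],[0,0,0]]])

```text
t: 11.65
tcp_pos: [0.6471, 0.1073, 0.1486]
eef_rot: [0.998, -0.06, -0.002, -0.002]
ft_force: [-1.7, -1.1, 3.6]
finger_gap: 0.024
```

```bash
cat >> h.py <<'E'
def ang(s,oz=.001,ox=0):
    l=L(s['tcp_pos']); x=l[0]-ox; z=l[2]+.019-oz-.14
    print('angle',round(1-np.arctan2(x,z),3),'r',round(np.hypot(x,z),4))
def rows(phi0,phis):
    p=phi0
    for q in phis:
        print(round(q,2),[round(.085*(np.sin(q)-np.sin(p)),4),0,round(-.085*(np.cos(q)-np.cos(p)),4)]);p=q
E
python3 -c "
from m import *
s=st((.0807,.11,.149));ang(s)
snap('wrist','w6');im=snap('scene','s6')
cv2.imwrite('pics/s6c.png',cv2.resize(im[140:320,180:420,::-1],None,fx=3.2,fy=3.2,interpolation=cv2.INTER_CUBIC))
print([(d['extent'],d['p']) for d in look_for('pawl_nose','scene')])
"
```

```text
t 11.65 tcp [0.6471 0.1073 0.1486] press [0.0814 0.111  0.1486] gap 0.024 F [-1.7 -1.1  3.6]
turn [-0.004  0.004  0.002]
move [-0.0007  0.001  -0.0004]
angle -0.256 r 0.0857
[]
```

View pics/s6c.png

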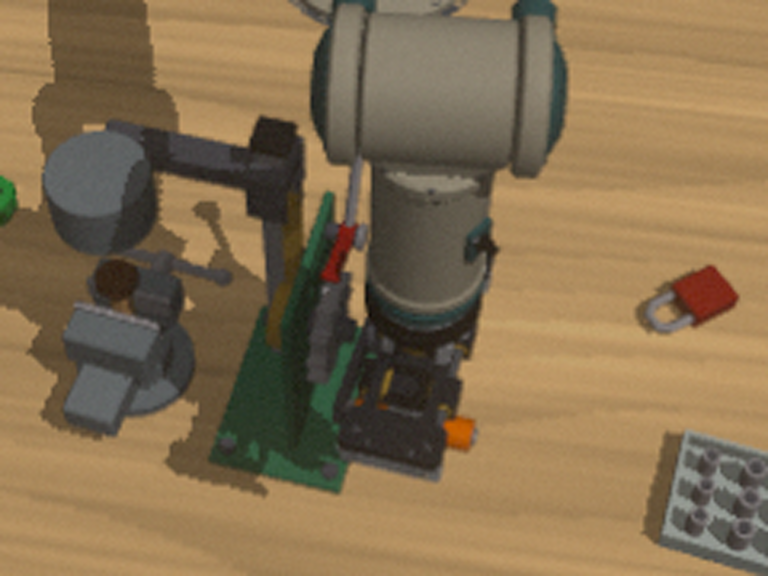

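View pics/w6.png

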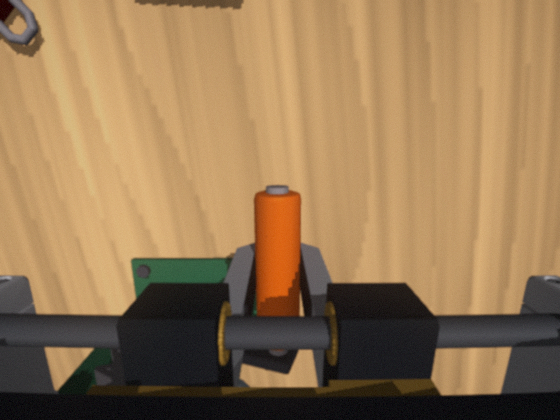

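```bash
python3 -c "
from m import *
X,r=tri([('top',(341.1,207.3)),('scene',(212.1,197.0))]);print(X,r,L(X))
o,v=ray('scene',(180+116/3.2,140+279/3.2))
# point on ray nearest axis
d=X[:2]-o[:2];t=(d@v[:2])/(v[:2]@v[:2]);print(o+t*v, L(o+t*v))
rows(1.256,[1.2,1.1,1.0,.9,.8,.7,.6,.5,.4,.3,.2,.1,0,-.1,-.2,-.3,-.4,-.5,-.6,-.7,-.8,-.9,-1,-1.1,-1.2,-1.3,-1.4])
"
```

```text
[ 0.5373231  -0.14156712  0.26752724] [[-1.1, 0.2], [-1.4, -0.0]] [ 0.0028896  -0.1494323   0.26752724]
[ 0.53847241 -0.1441848   0.13952198] [ 0.00434992 -0.15189007  0.13952198]
1.2 [np.float64(-0.0016), 0, np.float64(-0.0045)]
1.1 [np.float64(-0.0035), 0, np.float64(-0.0078)]
1.0 [np.float64(-0.0042), 0, np.float64(-0.0074)]
0.9 [np.float64(-0.0049), 0, np.float64(-0.0069)]
0.8 [np.float64(-0.0056), 0, np.float64(-0.0064)]
0.7 [np.float64(-0.0062), 0, np.float64(-0.0058)]
0.6 [np.float64(-0.0068), 0, np.float64(-0.0051)]
0.5 [np.float64(-0.0072), 0, np.float64(-0.0044)]
0.4 [np.float64(-0.0077), 0, np.float64(-0.0037)]
0.3 [np.float64(-0.008), 0, np.float64(-0.0029)]
0.2 [np.float64(-0.0082), 0, np.float64(-0.0021)]
0.1 [np.float64(-0.0084), 0, np.float64(-0.0013)]
0 [np.float64(-0.0085), 0, np.float64(-0.0004)]
-0.1 [np.float64(-0.0085), 0, np.float64(0.0004)]
-0.2 [np.float64(-0.0084), 0, np.float64(0.0013)]
-0.3 [np.float64(-0.0082), 0, np.float64(0.0021)]
-0.4 [np.float64(-0.008), 0, np.float64(0.0029)]
-0.5 [np.float64(-0.0077), 0, np.float64(0.0037)]
-0.6 [np.float64(-0.0072), 0, np.float64(0.0044)]
-0.7 [np.float64(-0.0068), 0, np.float64(0.0051)]
-0.8 [np.float64(-0.0062), 0, np.float64(0.0058)]
-0.9 [np.float64(-0.0056), 0, np.float64(0.0064)]
-1 [np.float64(-0.0049), 0, np.float64(0.0069)]
-1.1 [np.float64(-0.0042), 0, np.float64(0.0074)]
-1.2 [np.float64(-0.0035), 0, np.float64(0.0078)]
-1.3 [np.float64(-0.0027), 0, np.float64(0.0081)]
-1.4 [np.float64(-0.0019), 0, np.float64(0.0083)]
```

Request:
play_rows(targets=[[0.2,[-0.0015,0,-0.0045],[0,0,0]],[0.2,[-0.0025,0,-0.0055],[0,0,0]],[0.2,[-0.0025,0,-0.0055],[0,0,0]],[0.2,[-0.003,0,-0.0055],[0,0,0]],[0.2,[-0.003,0,-0.005],[0,0,0]],[0.2,[-0.0035,0,-0.005],[0,0,0]],[0.2,[-0.0035,0,-0.0045],[0,0,0]],[0.2,[-0.004,0,-0.0045],[0,0,0]],[0.2,[-0.004,0,-0.004],[0,0,0]],[0.2,[0,0,0],[0,0,0]]])

```text
t: 12.8
tcp_pos: [0.6103, 0.1115, 0.1939]
eef_rot: [0.998, -0.06, -0.01, -0.002]
ft_force: [-4.6, 1.7, 3.5]
finger_gap: 0.0239
```

```bash
python3 -c "
from m import *
s=st();ang(s)
l=L(s['tcp_pos']);p=np.arctan2(l[0],l[2]+.018-.14);rows(p,np.arange(p-.08,p-.85,-.08))
"
```

```text
t 12.8 tcp [0.6103 0.1115 0.1939] press [0.0445 0.1107 0.1939] gap 0.0239 F [-4.6  1.7  3.5]
turn [-0.003  0.02   0.002]
angle 0.446 r 0.0846
0.47 [np.float64(-0.0059), 0, np.float64(-0.0033)]
0.39 [np.float64(-0.0062), 0, np.float64(-0.0029)]
0.31 [np.float64(-0.0064), 0, np.float64(-0.0024)]
0.23 [np.float64(-0.0065), 0, np.float64(-0.0018)]
0.15 [np.float64(-0.0067), 0, np.float64(-0.0013)]
0.07 [np.float64(-0.0068), 0, np.float64(-0.0008)]
-0.01 [np.float64(-0.0068), 0, np.float64(-0.0002)]
-0.09 [np.float64(-0.0068), 0, np.float64(0.0003)]
-0.17 [np.float64(-0.0067), 0, np.float64(0.0009)]
-0.25 [np.float64(-0.0067), 0, np.float64(0.0014)]
```

Request:
play_rows(targets=[[0.2,[-0.006,0,-0.0035],[0,0.02,0]],[0.2,[-0.006,0,-0.003],[0,0,0]],[0.2,[-0.0065,0,-0.0025],[0,0,0]],[0.2,[-0.0065,0,-0.002],[0,0,0]],[0.2,[-0.0065,0,-0.0015],[0,0,0]],[0.2,[-0.007,0,-0.001],[0,0,0]],[0.2,[-0.007,0,-0.0],[0,0,0]],[0.2,[-0.007,0,0.0005],[0,0,0]],[0.2,[-0.0065,0,0.001],[0,0,0]],[0.2,[0,0,0],[0,0,0]]])

```text
t: 13.8
tcp_pos: [0.542, 0.1193, 0.2023]
eef_rot: [0.998, -0.06, -0.004, -0.001]
ft_force: [-5.4, 1.4, -3.9]
finger_gap: 0.0237
```

```bash
python3 -c "
from m import *
s=st();ang(s)
l=L(s['tcp_pos']);p=np.arctan2(l[0],l[2]+.018-.14);rows(p,np.arange(p-.08,p-.85,-.08))
im=snap('scene','s7')
cv2.imwrite('pics/s7c.png',cv2.resize(im[140:320,180:420,::-1],None,fx=3.2,fy=3.2,interpolation=cv2.INTER_CUBIC))
"
```

```text
t 13.8 tcp [0.542  0.1193 0.2023] press [-0.0243  0.11    0.2023] gap 0.0237 F [-5.4  1.4 -3.9]
turn [-0.001  0.009  0.002]
angle 1.294 r 0.0839
-0.37 [np.float64(-0.0064), 0, np.float64(0.0022)]
-0.45 [np.float64(-0.0062), 0, np.float64(0.0027)]
-0.53 [np.float64(-0.006), 0, np.float64(0.0032)]
-0.61 [np.float64(-0.0057), 0, np.float64(0.0037)]
-0.69 [np.float64(-0.0054), 0, np.float64(0.0041)]
-0.77 [np.float64(-0.005), 0, np.float64(0.0046)]
-0.85 [np.float64(-0.0047), 0, np.float64(0.0049)]
-0.93 [np.float64(-0.0043), 0, np.float64(0.0053)]
-1.01 [np.float64(-0.0038), 0, np.float64(0.0056)]
-1.09 [np.float64(-0.0034), 0, np.float64(0.0059)]
```

View pics/s7c.png

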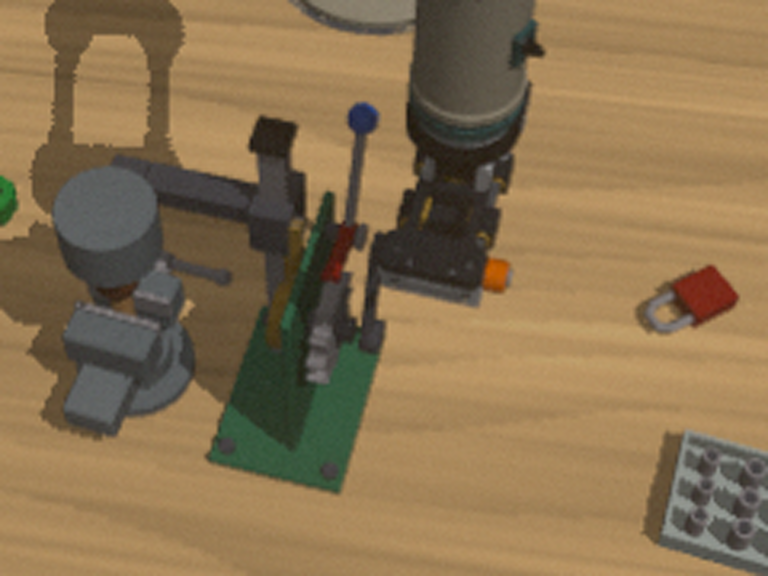

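Request:
play_rows(targets=[[0.2,[-0.0024,0,0.0006],[0,0.009,0]],[0.2,[-0.0024,0,0.0006],[0,0,0]],[0.2,[-0.0024,0,0.0007],[0,0,0]],[0.2,[-0.0024,0,0.0008],[0,0,0]],[0.2,[-0.0023,0,0.001],[0,0,0]],[0.2,[-0.0023,0,0.0011],[0,0,0]],[0.2,[-0.0022,0,0.0012],[0,0,0]],[0.2,[-0.0022,0,0.0013],[0,0,0]],[0.2,[-0.0021,0,0.0014],[0,0,0]],[0.2,[0,0,0],[0,0,0]]])

```text
t: 14.85
tcp_pos: [0.5229, 0.1214, 0.1935]
eef_rot: [0.998, -0.06, 0.003, -0.0]
ft_force: [-2.4, 1.0, -7.5]
finger_gap: 0.0237
```

```bash
cat > a.py <<'E'
from m import *
s=st();ang(s)
l=L(s['tcp_pos']);p=np.arctan2(l[0],l[2]+.018-.14)
c,sn=np.cos(Q[2]),np.sin(Q[2]);F=s['ft_force'];fx=c*F[0]+sn*F[1]
print('Ft',round(-np.cos(p)*fx+np.sin(p)*F[2],2),'Fr',round(np.sin(p)*fx+np.cos(p)*F[2],2))
rows(p,np.arange(p-.05,p-.35,-.05))
E
python3 a.py
```

```text
t 14.85 tcp [0.5229 0.1214 0.1935] press [-0.0436  0.1098  0.1935] gap 0.0237 F [-2.4  1.  -7.5]
turn [-0.001 -0.006  0.002]
angle 1.547 r 0.0838
Ft 6.04 Fr -5.1
-0.6 [np.float64(-0.0036), 0, np.float64(0.0023)]
-0.65 [np.float64(-0.0035), 0, np.float64(0.0025)]
-0.7 [np.float64(-0.0033), 0, np.float64(0.0026)]
-0.75 [np.float64(-0.0032), 0, np.float64(0.0028)]
-0.8 [np.float64(-0.003), 0, np.float64(0.003)]
-0.85 [np.float64(-0.0029), 0, np.float64(0.0031)]
```

Request:
play_rows(targets=[[0.2,[-0.002,0,0.0022],[0,-0.006,0]],[0.2,[-0.0023,0,0.0018],[0,0,0]],[0.2,[-0.0023,0,0.0018],[0,0,0]],[0.2,[-0.0022,0,0.0018],[0,0,0]],[0.2,[-0.0022,0,0.0019],[0,0,0]],[0.2,[-0.0021,0,0.002],[0,0,0]],[0.2,[-0.0021,0,0.002],[0,0,0]],[0.2,[-0.002,0,0.0021],[0,0,0]],[0.2,[-0.002,0,0.0021],[0,0,0]],[0.2,[0,0,0],[0,0,0]]])

```text
t: 15.85
tcp_pos: [0.5019, 0.1239, 0.1751]
eef_rot: [0.998, -0.06, -0.0, -0.001]
ft_force: [-3.3, 0.6, -5.3]
finger_gap: 0.024
```

```bash
python3 a.py
```

```text
t 15.85 tcp [0.5019 0.1239 0.1751] press [-0.0646  0.1097  0.1751] gap 0.024 F [-3.3  0.6 -5.3]
turn [-0.001  0.     0.002]
angle 1.883 r 0.0836
Ft 6.25 Fr -0.74
-0.93 [np.float64(-0.0026), 0, np.float64(0.0034)]
-0.98 [np.float64(-0.0024), 0, np.float64(0.0035)]
-1.03 [np.float64(-0.0023), 0, np.float64(0.0036)]
-1.08 [np.float64(-0.0021), 0, np.float64(0.0037)]
-1.13 [np.float64(-0.0019), 0, np.float64(0.0038)]
-1.18 [np.float64(-0.0017), 0, np.float64(0.0039)]
-1.23 [np.float64(-0.0015), 0, np.float64(0.004)]
```

Request:
play_rows(targets=[[0.2,[-0.0014,0,0.0018],[0,0,0]],[0.2,[-0.0014,0,0.0018],[0,0,0]],[0.2,[-0.0013,0,0.0018],[0,0,0]],[0.2,[-0.0013,0,0.0019],[0,0,0]],[0.2,[-0.0012,0,0.0019],[0,0,0]],[0.2,[-0.0012,0,0.0019],[0,0,0]],[0.2,[-0.0011,0,0.002],[0,0,0]],[0.2,[-0.001,0,0.002],[0,0,0]],[0.2,[0,0,0],[0,0,0]],[0.2,[0,0,0],[0,0,0]]])

```text
t: 16.85
tcp_pos: [0.4913, 0.1251, 0.1584]
eef_rot: [0.998, -0.06, -0.0, -0.0]
ft_force: [-2.5, 1.3, -4.3]
finger_gap: 0.024
```

```bash
python3 a.py;python3 -c "
from m import *
im=snap('scene','s8')
cv2.imwrite('pics/s8c.png',cv2.resize(im[180:280,180:320,::-1],None,fx=5,fy=5,interpolation=cv2.INTER_CUBIC))"
```

```text
t 16.85 tcp [0.4913 0.1251 0.1584] press [-0.0753  0.1097  0.1584] gap 0.024 F [-2.5  1.3 -4.3]
turn [-0.001  0.     0.002]
angle 2.121 r 0.0836
Ft 5.01 Fr 0.45
-1.17 [np.float64(-0.0018), 0, np.float64(0.0039)]
-1.22 [np.float64(-0.0016), 0, np.float64(0.004)]
-1.27 [np.float64(-0.0014), 0, np.float64(0.004)]
-1.32 [np.float64(-0.0012), 0, np.float64(0.0041)]
-1.37 [np.float64(-0.0009), 0, np.float64(0.0041)]
-1.42 [np.float64(-0.0007), 0, np.float64(0.0042)]
```

View pics/s8c.png

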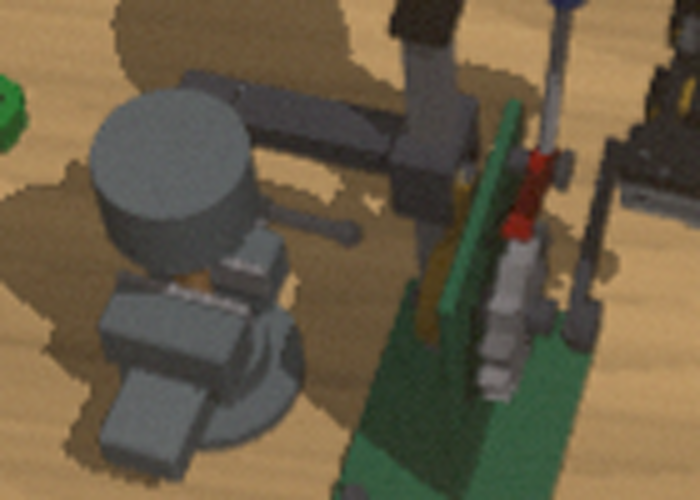

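Request:
play_rows(targets=[[0.2,[-0.0006,0,0.0015],[0,0,0]],[0.2,[-0.0006,0,0.0015],[0,0,0]],[0.2,[-0.0006,0,0.0015],[0,0,0]],[0.2,[-0.0006,0,0.0015],[0,0,0]],[0.2,[-0.0006,0,0.0015],[0,0,0]],[0.2,[-0.0005,0,0.0015],[0,0,0]],[0.2,[0,0,0],[0,0,0]],[0.2,[0,0,0],[0,0,0]],[0.2,[0,0,0],[0,0,0]],[0.2,[0,0,0],[0,0,0]]])

```text
t: 17.9
tcp_pos: [0.4879, 0.1255, 0.15]
eef_rot: [0.998, -0.06, 0.001, -0.0]
ft_force: [-4.0, 0.7, -2.2]
finger_gap: 0.0236
```

```bash
python3 a.py
```

```text
t 17.9 tcp [0.4879 0.1255 0.15  ] press [-0.0788  0.1096  0.15  ] gap 0.0236 F [-4.   0.7 -2.2]
turn [-0.001 -0.001  0.002]
angle 2.229 r 0.0836
Ft 3.49 Fr 3.1
-1.28 [np.float64(-0.0013), 0, np.float64(0.004)]
-1.33 [np.float64(-0.0011), 0, np.float64(0.0041)]
-1.38 [np.float64(-0.0009), 0, np.float64(0.0042)]
-1.43 [np.float64(-0.0007), 0, np.float64(0.0042)]
-1.48 [np.float64(-0.0005), 0, np.float64(0.0042)]
-1.53 [np.float64(-0.0003), 0, np.float64(0.0042)]
-1.58 [np.float64(-0.0001), 0, np.float64(0.0042)]
```

Request:
play_rows(targets=[[0.2,[0,0,0.001],[0,0,0]],[0.2,[0,0,0.001],[0,0,0]],[0.2,[0,0,0.001],[0,0,0]],[0.2,[0,0,0.001],[0,0,0]],[0.2,[0,0,0],[0,0,0]],[0.2,[0,0,0],[0,0,0]],[0.2,[0,0,0],[0,0,0]],[0.2,[0,0,0],[0,0,0]],[0.2,[0,0,0],[0,0,0]],[0.2,[0,0,0],[0,0,0]]])

```text
t: 18.9
tcp_pos: [0.487, 0.1257, 0.147]
eef_rot: [0.998, -0.06, 0.0, -0.001]
ft_force: [-5.2, -1.1, 0.0]
finger_gap: 0.0239
```

```bash
python3 a.py
```

```text
t 18.9 tcp [0.487  0.1257 0.147 ] press [-0.0797  0.1097  0.147 ] gap 0.0239 F [-5.2 -1.1  0. ]
turn [-0.001  0.     0.002]
angle 2.267 r 0.0836
Ft 1.47 Fr 4.82
-1.32 [np.float64(-0.0012), 0, np.float64(0.0041)]
-1.37 [np.float64(-0.001), 0, np.float64(0.0041)]
-1.42 [np.float64(-0.0008), 0, np.float64(0.0042)]
-1.47 [np.float64(-0.0005), 0, np.float64(0.0042)]
-1.52 [np.float64(-0.0003), 0, np.float64(0.0042)]
-1.57 [np.float64(-0.0001), 0, np.float64(0.0042)]
-1.62 [np.float64(0.0001), 0, np.float64(0.0042)]
```

Request:
play_rows(targets=[[0.2,[-0.001,0,0.001],[0,0,0]],[0.2,[-0.0005,0,0.001],[0,0,0]],[0.2,[0,0,0.0005],[0,0,0]],[0.2,[0,0,0],[0,0,0]],[0.2,[0,0,0],[0,0,0]],[0.2,[0,0,0],[0,0,0]],[0.2,[0,0,0],[0,0,0]],[0.2,[0,0,0],[0,0,0]],[0.2,[0,0,0],[0,0,0]],[0.2,[0,0,0],[0,0,0]]])

```text
t: 19.9
tcp_pos: [0.4864, 0.1258, 0.1452]
eef_rot: [0.998, -0.06, 0.001, -0.001]
ft_force: [-4.5, -0.3, 1.5]
finger_gap: 0.024
```

```bash
python3 a.py;python3 a.py | head -5;python3 -c "
from m import *
im=snap('scene','s9')
cv2.imwrite('pics/s9c.png',cv2.resize(im[180:280,180:320,::-1],None,fx=5,fy=5,interpolation=cv2.INTER_CUBIC))"
```

```text
t 19.9 tcp [0.4864 0.1258 0.1452] press [-0.0803  0.1097  0.1452] gap 0.024 F [-4.5 -0.3  1.5]
turn [-0.001 -0.003  0.002]
angle 2.29 r 0.0835
Ft -0.24 Fr 4.64
-1.34 [np.float64(-0.0011), 0, np.float64(0.0041)]
-1.39 [np.float64(-0.0009), 0, np.float64(0.0042)]
-1.44 [np.float64(-0.0007), 0, np.float64(0.0042)]
-1.49 [np.float64(-0.0004), 0, np.float64(0.0042)]
-1.54 [np.float64(-0.0002), 0, np.float64(0.0042)]
-1.59 [np.float64(-0.0), 0, np.float64(0.0042)]
-1.64 [np.float64(0.0002), 0, np.float64(0.0042)]
t 19.9 tcp [0.4864 0.1258 0.1452] press [-0.0803  0.1097  0.1452] gap 0.024 F [-4.5 -0.3  1.5]
turn [-0.001 -0.003  0.002]
angle 2.29 r 0.0835
Ft -0.24 Fr 4.64
-1.34 [np.float64(-0.0011), 0, np.float64(0.0041)]
```

View pics/s9c.png

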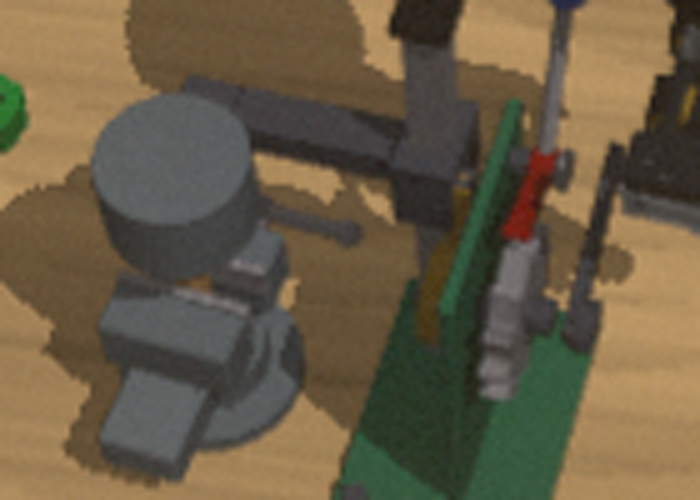

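Request:
play_rows(targets=[[0.3,[0,0,0],[0,0,0]],[0.4,[0,0,0],[0,0,0]],[0.55,[0,0,0],[0,0,0]],[0.65,[0,0,0],[0,0,0]],[0.65,[0,0,-0.005],[0,0,0]],[0.65,[0,0,-0.015],[0,0,0]],[0.65,[0,0,-0.025],[0,0,0]],[0.65,[0,0,-0.03],[0,0,0]],[0.65,[0,0,-0.03],[0,0,0]],[0.65,[0,0,-0.02],[0,0,0]]])

```text
t: 20.95
tcp_pos: [0.4918, 0.1258, 0.2752]
eef_rot: [0.998, -0.06, 0.008, -0.001]
ft_force: [0.5, -0.1, 0.0]
finger_gap: 0.0614
```

```bash
python3 -c "
from m import *
s=st()
im=snap('scene','s10')
cv2.imwrite('pics/s10c.png',cv2.resize(im[140:320,180:420,::-1],None,fx=3.2,fy=3.2,interpolation=cv2.INTER_CUBIC))
a=cv2.imread('pics/s9.png')[180:260,190:235].astype(int);b=cv2.imread('pics/s10.png')[180:260,190:235].astype(int);print(abs(a-b).mean())
w=snap('wrist','w10')
"
```

```text
t 20.95 tcp [0.4918 0.1258 0.2752] press [-0.0749  0.1104  0.2752] gap 0.0614 F [ 0.5 -0.1  0. ]
turn [-0.004 -0.016  0.001]
4.6561111111111115
```

View pics/s10c.png

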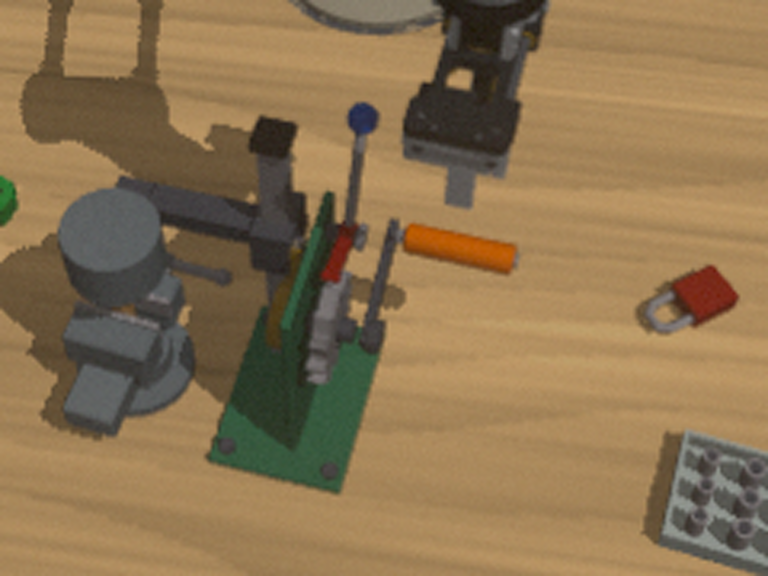

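View pics/w10.png

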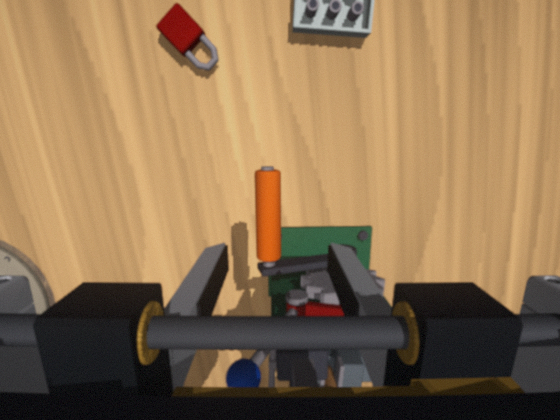

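```bash
python3 -c "
from m import *
im=snap('scene','s11')
for i in (10,11):
    a=cv2.cvtColor(cv2.imread(f'pics/s{i}.png'),cv2.COLOR_BGR2RGB);print(blob(mask(a,'o'),(320,217))[1],blob(mask(a,'b'),(293,176),20)[1])
for t in (2.0,2.25,2.3,2.35,2.5): print(t,proj('scene',W((.085*np.sin(1-t),.11,.14+.085*np.cos(1-t)))))
"
```

```text
Traceback (most recent call last):
  File "m.py", line 11, in blob
    i=max(b,key=lambda i:s[i,4]); ys,xs=np.nonzero(l==i); return np.c_[xs,ys].astype(float),c[i]
ValueError: max() iterable argument is empty
```

```bash
python3 -c "
from m import *
for i in (10,11):
    a=cv2.cvtColor(cv2.imread(f'pics/s{i}.png'),cv2.COLOR_BGR2RGB);print(blob(mask(a,'o'),(320,217))[1])
for t in (2.0,2.25,2.3,2.35,2.5): print(t,proj('scene',W((.085*np.sin(1-t),.11,.14+.085*np.cos(1-t)))))
sign_off()
"
```

```text
[323.60337553 217.24050633]
[322.80082988 217.01244813]
2.0 [323.21132363 215.53042822]
2.25 [323.49876658 216.98552215]
2.3 [323.49849292 217.50768615]
2.35 [323.47932056 218.10259763]
2.5 [323.31088819 220.30228459]
the job is handed in; nothing more can be done
```

I lowered the weight onto the dowel's cap and handed the job in at about 21 s of the 61 s allowed; the sign-off gives no verdict.

**What I did:**
- Hooked the trip lever over to its end stop.
- Gripped the crank and wound it up about 0.25 rad.
- Let the crank back slowly to about 2.29 rad.
- Opened the fingers and lifted clear of the grip.

**Checks:**
- **Lever:** the knob stayed at its end-stop position. By eye it is at pixel (293, 177) in the scene picture; (293, 176) was expected. My automatic colour check for the knob found nothing in the last picture because the knob was in shadow.
- **Pawl:** the detector did not find the pawl nose. I took it as clear because the crank turned past 0 without catching.
- **Landing:** the load at the grip fell from about 6 N to about 0 N, at roughly 53 N per rad as the foot spring compressed. That matches the 55 N per rad I expected from the spring, so the cap is carrying the weight.
- **Radial pull:** a radial strain of up to about 5 N built up at the grip from a small error in my estimate of the press position. It was gone once I let go.
- **After release:** the crank grip stayed where I left it, at about 2.25–2.3 rad in two pictures. The wrist force read about 0.
- **Other items:** the padlock and the visible part of the socket tray look unmoved, and the arm never worked near any of the loose items. I did not measure the level or the sprinkler fitting at the end.

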